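# Put the seasonings and the medicines back where each kind belongs

## Robot

A 6-joint arm with a two-finger parallel gripper is mounted at the origin on a cart in front of the work surface, level with it; the furniture and walls round the work are solid. World frame = base frame: x ahead of the robot, y to its left, z up, the work surface at z = 0. Lengths are in mm, angles in rad, forces in N, time in s.
With the tool pointing down it reaches from about 300 to 850 mm from the base axis. Payload 4.2 kg.
Tool frame: the origin (TCP) lies at the very end of the fingers, on their centre line; the grasp point (between the pads) lies 19 mm behind it; z points along the fingers, y is the line along which they close (so a half turn about z gives the same grasp; the last joint's range is limited). The gripper opens to 91 mm and grips with 3 to 60 N. Pads are 32 mm wide; open, the fingers measure 118 mm over their backs; the gripper's body (76 mm by 178 mm) begins 60 mm behind the grasp point.
Start: joints at [-1.202, 0.32, 1.565, -0, 1.257, -0.02], TCP at [217.974, -532.1, 213.976] pointing down, gripper open.
Joint ranges: [-3.11, 3.11], [-0.84, 2.01], [0.21, 2.61], [-1.34, 4.49], [0.05, 2.63], [-2.56, 2.56]. Speed limits (rad/s): [2.57, 2.57, 3.14, 3.14, 3.14, 3.14].

## Interface

Orientations are given as a 3x3 rotation matrix whose columns are the frame's x, y, z axes.
In Python, from plant import sense, snapshot, finish_job gives the robot as it stands.
- The arm moves only by the shell command python3 -m creep FILE, which reads ROWS from the file FILE. ROWS is a JSON list of rows, 1 to 8 of them, each an object with the fields jaw (the finger opening in mm), dx, dy, dz (the shift in normalised numbers (1 is 60 cm)), ax, ay, az (a rotation vector in shares of pi/2 rad (1.0 is pi/2 rad)); a field left out counts as zero (the opening has to be given); each row is the pose to reach, as a shift and turn from the pose commanded when the command began, along the tool's axes at that moment; what a row does not reach only later rows make up. A row lasts 1/12 s, in which the tool goes at most 41.7 mm and 0.125 rad, less where a joint would pass 70% of its speed; a pose out of reach is approached as far as the arm can. The fingers move at their own pace and stop on an object; the grip force is fixed at half the most. Time passes only in rows, so rows that do not move let the fingers close. It prints the time, the measured TCP pose, the force, the opening and the grip force at its end. Input that does not fit is refused with a message, and nothing moves.
- sense(): the state, without advancing time (a new reading comes with each control period).
- snapshot(name): name is "scene" or "top"; returns a dict with "image" (400x640x3 uint8, blue, green, red), "fovy" (degrees; the focal length in pixels is half the picture's height over the tangent of half this angle, whatever the lens; pixels are square), "cx", "cy" (the principal point, pixels), "R" (3x3) and "t" (3): a world point X has camera coordinates R X + t. Camera axes: x right, y down, z forward; pixel columns grow to the right and rows downward; lengths in mm; the calibration is good to about 2 mm. A picture is of the moment at which its call begins. There is no depth.
- finish_job(): hands the job in; it is judged then, once.
The state is a dict: "clock": time; "joint_pos": joint angles; "qd": joint speeds; "joint_torque": joint torques, N m; "eef_pos": TCP position; "tcp_rot": TCP orientation; "ft_force": force on the tool from outside, world axes, zero at the start; "torque": the same for the moment, N m; "opening": finger opening in mm; "grasp_force": force on a finger pad.
Only numpy, scipy, OpenCV 4.12 (cv2) and the standard library are available. Lean on these libraries where they do the work, as an engineer would, in place of code of your own. Each camera call takes 0.05 s, during which the arm holds its last target. There are 200 camera calls.

## Task

Put away the five bottles and jars that stand along the front of the worktop: the two red-capped spice jars go into the two free holes of the wooden spice rack, the sauce bottle into the free bay of the wire caddy beside the vinegar, and the two medicines into the white holder, the pill bottle in its wide well and the dropper bottle in its narrow one. Stand each one upright on the bottom of its place without tipping any over, and leave the vinegar and the spice jar that are already put away standing where they are.

Things in the scene. Friction and masses are not known exactly. Their poses are not given: they have to be found in the camera images.
- spice_a: Loose glass spice jar with a red screw cap, dark green-and-blue label, round, 45 mm wide, 108 mm tall, 0.08 to 0.16 kg. Origin: centre of its underside, z up.
- spice_b: Loose glass spice jar with a red screw cap, pale yellow label, round, 44 mm wide, 98 mm tall (the cap is its top 20 mm), 0.08 to 0.16 kg. It starts on the bare worktop. Origin: centre of its underside, z up.
- sauce: Loose clear glass sauce bottle, dark red cap, round, 201 mm tall, 60 mm wide up to 102 mm height; above that to the touch it tapers straight to 28 mm at the top of the cap. 0.2 to 0.42 kg. Origin: centre of its underside, z up.
- pill_bottle: Loose brown pill bottle with a white ribbed cap, round, 46 mm wide, 85 mm tall, under 0.2 kg. Origin: centre of its underside, z up.
- dropper: Loose small brown dropper bottle, round, 33 mm wide up to 70 mm height, then a 24 mm collar to 77 mm and a 12 mm black rubber bulb to the top at 102 mm, under 0.12 kg. Origin: centre of its underside, z up.
- spice_rack: Light wooden spice rack, fixed, 82 mm (its x) by 242 mm (its y), 50 mm high. Base board (top at 8 mm) and over it a deck (top at 44 mm) with three 60 mm round through holes in a row at y = -72, 0 and +72 mm. The hole at +72 already holds a jar; either spice jar may take either of the others, standing on the base board. Origin: centre of the underside, z up.
- bottle_caddy: Bottle caddy of steel wire on a dark wooden foot, fixed, 92 mm (its x) by 176 mm (its y), wire rails up to 59 mm. Two square bays, 78 mm clear, side by side at y = +42 mm (the vinegar stands there) and y = -42 mm (free). Top of the foot at 8 mm. Origin: centre of the underside, z up.
- medicine_holder: White plastic medicine holder, a small raised cross on its front (-x side), fixed, 92 mm (its x) by 158 mm (its y), 30 mm high. Two round wells, floors at 8 mm: the wide one (64 mm) at y = +33 mm for the pill bottle, the narrow one (49 mm) at y = -40 mm for the dropper bottle. Origin: centre of the underside, z up.
- vinegar: Vinegar bottle with a tan cap, 63 mm wide, 233 mm tall, loose, already standing in the caddy's bay at y = +42 mm; to be left there. Origin: centre of its underside, z up.
- stored_jar: Spice jar like the shorter loose one (red cap, 44 mm wide, 98 mm tall), loose, already standing in the spice rack's hole at y = +72 mm; to be left there. Origin: centre of its underside, z up.

How it is judged:
By the outcome, as a careful person would: the job done as asked, in the order asked, and still so for the second after the job is handed in, with the robot touching nothing.
It also fails if it takes over 128 s, if anything falls off the work surface, if the arm or the gripper's body presses on something with over 40 N, if the wrist force passes 120 N, or if a joint passes its speed limit or range.

## Working session

There is one attempt and no reset: what is moved stays moved. The work goes in short steps, Python scripts to look and compute and a shell command to move; the robot and the scene stay as the last step left them, time stands still between calls to the robot, and variables do not carry over. Pictures are saved under pics/ and viewed, at most 15 in all, crops included, and the job is handed in when it is done.

```bash
ls; mkdir -p pics
python3 - <<'E'
from plant import sense, snapshot
import cv2,numpy as np
np.set_printoptions(precision=4,suppress=True)
for n in("scene","top"):
    s=snapshot(n); cv2.imwrite(f"pics/{n}0.png",s["image"])
    print(n,s["fovy"],s["cx"],s["cy"],s["R"],s["t"])
s=sense();print(s["clock"],s["eef_pos"],s["tcp_rot"],s["opening"])
E
```

```text
pics
scene 44.24925674446594 320.84961315135564 193.23529518396072 [[-0.8943 -0.4472 -0.0144]
 [-0.3247  0.6709 -0.6667]
 [ 0.3078 -0.5916 -0.7451]] [ 495.7205  184.3525 1113.4044]
top 56.21229530535193 322.2000637290611 200.70001850596162 [[ 0.0121 -0.9999 -0.0001]
 [-0.9795 -0.0118 -0.2013]
 [ 0.2012  0.0025 -0.9795]] [ 22.2439 513.4947 934.4082]
0.1 [ 217.7933 -531.682   213.185 ] [[ 0.9254  0.3791 -0.0006]
 [ 0.3791 -0.9254  0.0015]
 [ 0.     -0.0016 -1.    ]] 91.25510767722528
```

View pics/scene0.png

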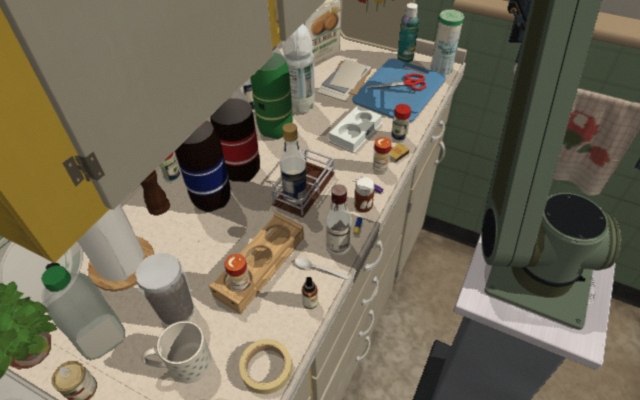

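View pics/top0.png

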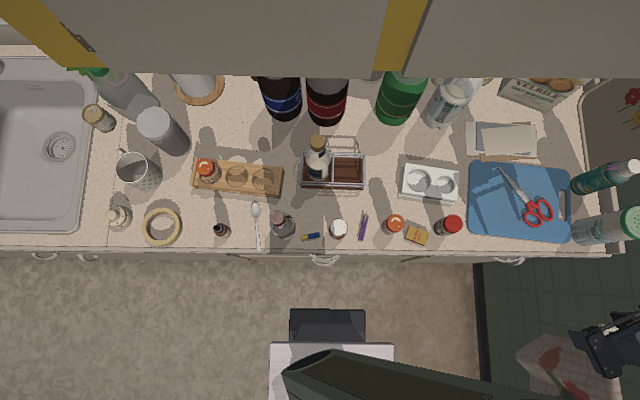

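The scene view shows the red-capped jars at (401,120) and (382,153), pill (365,195), sauce (339,220) and dropper (310,292). The rack is at (258,262), the caddy at (303,182) and the holder at (355,128). In the top view the row of objects runs from the dropper (220,229) to the dark-label jar (449,225). I'll enlarge both for exact pixels.

Run:
```python
import cv2
a=cv2.imread("pics/top0.png")[125:255,185:475]; cv2.imwrite("pics/tc.png",cv2.resize(a,(783,351),interpolation=cv2.INTER_CUBIC))
a=cv2.imread("pics/scene0.png")[95:320,200:425]; cv2.imwrite("pics/sc.png",cv2.resize(a,(600,600),interpolation=cv2.INTER_CUBIC))
```

```text
(no output)
```

View pics/tc.png

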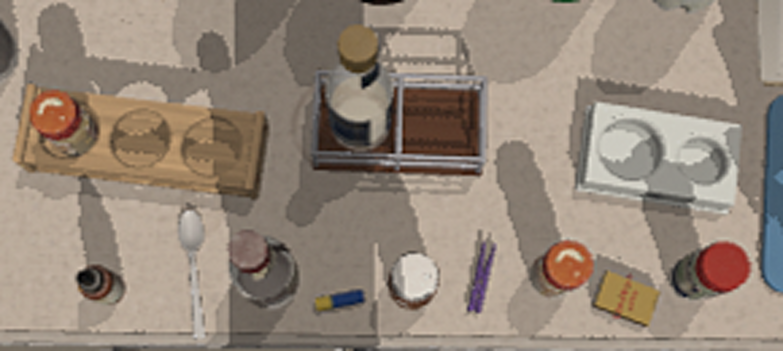

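View pics/sc.png

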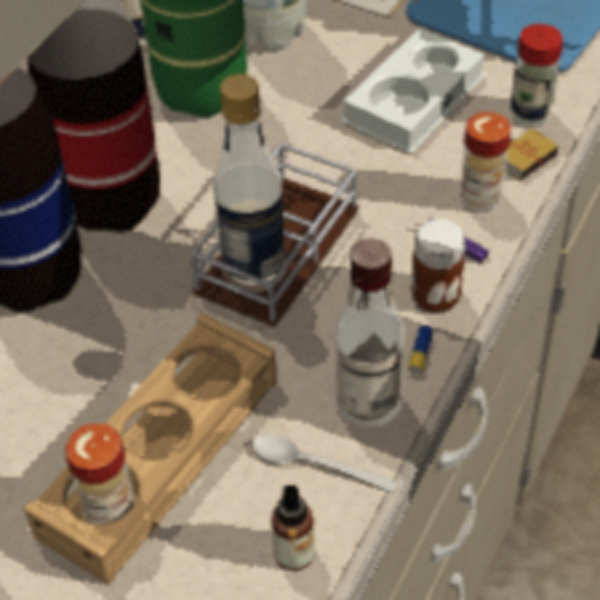

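```bash
cat > h.py <<'E'
import numpy as np,cv2
from plant import sense,snapshot
np.set_printoptions(precision=1,suppress=True)
class Cam:
    def __init__(s,n):
        d=snapshot(n);s.img=d["image"];s.R=np.array(d["R"]);s.t=np.array(d["t"])
        f=200/np.tan(np.radians(d["fovy"]/2));s.K=np.array([[f,0,d["cx"]],[0,f,d["cy"]],[0,0,1]])
        s.C=-s.R.T@s.t;s.P=s.K@np.c_[s.R,s.t]
    def ray(s,p):return s.R.T@np.linalg.inv(s.K)@np.r_[p,1.]
    def plane(s,p,z):d=s.ray(p);return s.C+d*(z-s.C[2])/d[2]
def tri(a,pa,b,pb):
    X=cv2.triangulatePoints(a.P,b.P,np.float64(pa).reshape(2,1),np.float64(pb).reshape(2,1))[:,0];X=X[:3]/X[3]
    q=a.P@np.r_[X,1];return X,np.hypot(*(q[:2]/q[2]-pa))
E
python3 - <<'E'
from h import *
T=Cam("top");S=Cam("scene");print(T.C,S.C)
tc=lambda p:np.array(p)/2.7+[185,125]
sc=lambda p:np.array(p)/(600/225)+[200,95]
D=dict(dropper=((88,273),(291,490)),sauce=((247,249),(371,250)),pill=((414,272),(440,233)),sb=((568,260),(488,125)),sa=((726,265),(541,37)),
 hole0=((140,138),(160,430)),holeR=((213,146),(207,372)),wide=((632,150),(400,98)),narrow=((700,161),(437,59)),
 cad_pm=((487,77),(281,148)),cad_mm=((484,168),(357,178)),cad_mp=((314,164),(272,292)),cad_pp=((315,75),(197,250)),
 rk_pm=((267,113),(203,320)),rk_mm=((259,192),(275,357)),rk_mp=((17,163),(108,560)),
 md_pm=((742,120),(485,72)),md_mp=((580,192),(410,140)),md_pp=((594,100),(346,95)),md_pm2=((740,122),(424,30)))
for k,(a,b) in D.items():
    X,e=tri(T,tc(a),S,sc(b));print(k,X,round(e,1))
print("hinge",tri(T,(77,37),S,(83,167)))
for k,b in dict(dropper=(293,568),sauce=(369,420),pill=(437,309),sb=(481,209),sa=(530,118)).items():
    X=S.plane(sc(b),0);u=X-S.C;u[2]=0;u/=np.linalg.norm(u);r=dict(dropper=16.5,sauce=30,pill=23,sb=22,sa=22.5)[k];print(k,"base",X+u*r)
for z,ks in((44,("hole0","holeR")),(30,("wide","narrow"))):
    for k in ks:print(k,T.plane(tc(D[k][0]),z),S.plane(sc(D[k][1]),z))
for n,C,f in(("top",T,tc),("scene",S,sc)):
    h=cv2.cvtColor(C.img,cv2.COLOR_BGR2HSV);m=((h[...,0]<14)|(h[...,0]>172))&(h[...,1]>170)&(h[...,2]>110)
    c,l,s,ct=cv2.connectedComponentsWithStats(m.astype(np.uint8))
    for i in range(1,c):
        if s[i,4]>60:print(n,s[i],ct[i])
E
```

```text
[ 314.6   25.9 1018.6] [160.4 756.7 959.7]
dropper [436.3 288.1  91.1] 0.4
sauce [444.1 128.4 203.3] 0.2
pill [440.8 -13.1  88.4] 0.6
sb [ 451.5 -153.6  101. ] 0.7
sa [ 449.4 -295.8  106.6] 0.1
hole0 [578.2 258.8  43.4] 0.6
holeR [573.3 186.6  40.4] 0.0
wide [ 578.9 -237.1   21.5] 0.1
narrow [ 564.6 -302.2   32.3] 0.4
cad_pm [644.9 -87.5  47.9] 0.5
cad_mm [554.9 -82.8  46.9] 1.0
cad_mp [559.   85.9  48.2] 1.8
cad_pp [640.1  84.7  66.6] 0.0
rk_pm [608.7 134.   35.9] 0.3
rk_mm [529.9 140.3  32.1] 0.5
rk_mp [552.  380.5  40.8] 0.5
md_pm [ 572.3 -385.4  -38. ] 20.0
md_mp [ 539.6 -182.2   20.6] 1.7
md_pp [ 624.2 -195.8   41.3] 0.5
md_pm2 [ 602.2 -346.9   28.9] 2.1
hinge (array([717.2, 454.3, 442.7]), np.float64(0.5284217901765638))
dropper base [437.5 289.4   0. ]
sauce base [448.  117.3   0. ]
pill base [439.8 -20.8   0. ]
sb base [ 450.6 -161.1    0. ]
sa base [ 453.7 -312.6    0. ]
hole0 [579.7 259.1  44. ] [576.9 259.1  44. ]
holeR [572.3 186.   44. ] [571.7 188.8  44. ]
wide [ 577.  -234.8   30. ] [ 574.9 -228.1   30. ]
narrow [ 566.4 -302.8   30. ] [ 564.9 -304.9   30. ]
top [196 159  17  15 113] [203.9 166.6]
top [524 199  29  28 254] [536.7 211.9]
top [387 215  17  17 128] [395.3 222.7]
top [445 215  17  18 220] [453.  223.4]
scene [405  74  20  16 130] [414.1  81.1]
scene [396 105  14  14 128] [403.2 109.8]
scene [375 138  16  14 113] [384.1 144.2]
scene [225 254  21  20 238] [236.4 263.8]
```

```bash
cat > ov.py <<'E'
from h import *
def overlay(C,objs,name,x0,y0,x1,y1,k):
    im=cv2.resize(C.img[y0:y1,x0:x1],None,fx=k,fy=k,interpolation=cv2.INTER_CUBIC)
    a=np.linspace(0,2*np.pi,40)
    for (x,y,z,r) in objs:
        P=np.c_[x+r*np.cos(a),y+r*np.sin(a),0*a+z,0*a+1]@C.P.T;p=(P[:,:2]/P[:,2:]-[x0,y0]+.5)*k
        cv2.polylines(im,[p.astype(np.int32)],True,(255,0,255),1)
    return im
E
python3 - <<'E'
from ov import *
T=Cam("top");S=Cam("scene")
o=[]
for x,y,r,h,rt in((436.3,288.1,16.5,102,6),(444,128,30,201,14),(441,-13,23,85,23),(451.5,-154,22,98,22),(449.4,-296,22.5,108,22)):o+=[(x,y,0,r),(x,y,h,rt)]
o+=[(577,259,44,30),(572,187,44,30),(577,-232,30,32),(566,-303,30,24.5)]
a=overlay(T,o,"",190,160,480,245,2.75);b=overlay(S,o,"",205,100,425,315,1.6*1.0)
cv2.imwrite("pics/o1.png",a)
cv2.imwrite("pics/o2.png",overlay(S,o,"",205,100,425,315,2.7))
E
```

```text
(no output)
```

View pics/o1.png

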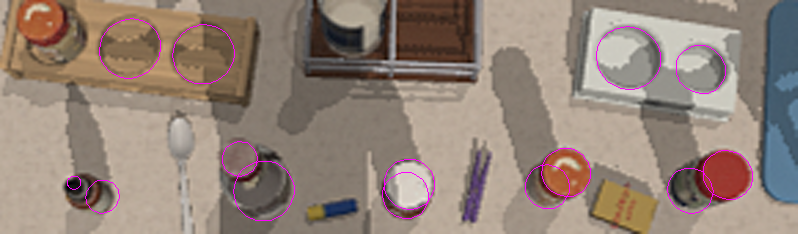

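View pics/o2.png

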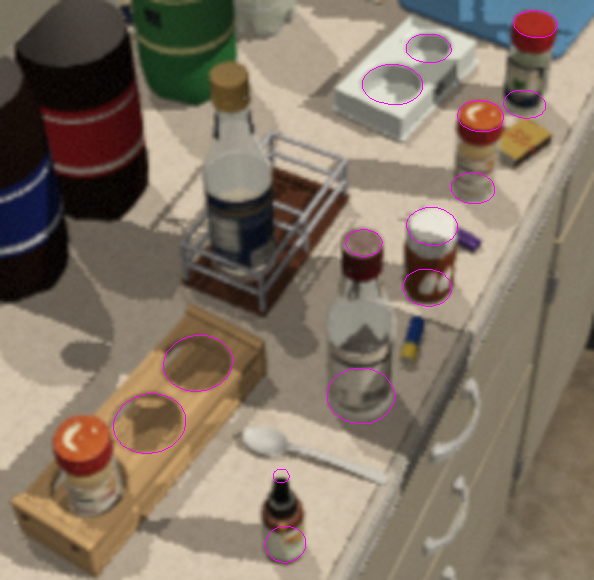

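Overlay check: the projected circles sit on the caps and bases in both views, to within about 1 px, and on the rack holes and wells. All the measurements hold. Next I need the cabinet clearance and the caddy centre, so I'll write a small helper that computes the tool-axis shift.

```bash
cat > go.py <<'E'
# python3 go.py x y z [phi]: shift in tool axes to a down pose, closing axis along world x turned by phi
import sys;from h import *
from scipy.spatial.transform import Rotation as Ro
a=[float(v) for v in sys.argv[1:]];s=sense();R=np.array(s["tcp_rot"]);p=np.array(s["eef_pos"])
G=Ro.from_euler("z",a[3] if len(a)>3 else 0).as_matrix()@np.array([[0,1,0],[1,0,0],[0,0,-1.]])
print("clk %.1f"%s["clock"],"pos",p,"shift",R.T@(np.array(a[:3])-p),"rot",np.round(Ro.from_matrix(R.T@G).as_rotvec(),3),"open %.1f"%s["opening"],"grip %.1f"%s["grasp_force"],"F",np.array(s["ft_force"]),"q",np.round(s["joint_pos"],2))
E
python3 - <<'E'
from h import *
T=Cam("top");S=Cam("scene")
print(tri(T,(103,72),S,(48,243)),tri(T,(375,76),S,(275,48)))
tc=lambda p:np.array(p)/2.7+[185,125]
sc=lambda p:np.array(p)/(600/225)+[200,95]
for p in((487,77),(484,163),(314,160),(315,75)):print("rail T59",T.plane(tc(p),57))
for p in((281,148),(357,178),(272,292),(197,250)):print("rail S59",S.plane(sc(p),57))
E
python3 go.py 449.5 -297 190
```

```text
(array([787.5, 524.7, 276.4]), np.float64(17.37590878703616)) (array([700.1, -72.1, 353.7]), np.float64(0.026878434700654937))
rail T59 [643.2 -86.2  57. ]
rail T59 [554.9 -82.3  57. ]
rail T59 [555.9  84.3  57. ]
rail T59 [643.3  85.3  57. ]
rail S59 [639.1 -79.   57. ]
rail S59 [552.1 -73.5  57. ]
rail S59 [558.   92.5  57. ]
rail S59 [645.3  77.5  57. ]
clk 0.4 pos [ 217.9 -532.1  213.9] shift [ 303.4 -129.7   23.9] rot [-0.  -0.  -1.2] open 91.3 grip 0.0 F [-1.   0.  -0.2] q [-1.2  0.3  1.6 -0.   1.3 -0. ]
```

The manual's scale: shifts go in shares of 60 cm and turns go in shares of pi/2 rad. Converting my numbers, 303 mm / 600 = 0.505, -129 mm / 600 = -0.215, -1.18 rad / 1.5708 = -0.7512.

```bash
echo '[{"jaw":91, "dx":0.505, "dy":-0.215, "az":-0.7512}, {"jaw":91, "dx":0.505, "dy":-0.215, "az":-0.7512}, {"jaw":91, "dx":0.505, "dy":-0.215, "az":-0.7512}, {"jaw":91, "dx":0.505, "dy":-0.215, "az":-0.7512}, {"jaw":91, "dx":0.505, "dy":-0.215, "az":-0.7512}, {"jaw":91, "dx":0.505, "dy":-0.215, "az":-0.7512}, {"jaw":91, "dx":0.505, "dy":-0.215, "az":-0.7512}, {"jaw":91, "dx":0.505, "dy":-0.215, "az":-0.7512}]' > m.json && python3 -m creep m.json; python3 go.py 449.5 -297 150
```

```text
clock: 1.07
eef_pos: [450.9, -295.9, 214.2]
tcp_rot: [[0.174, 0.985, 0.001], [0.985, -0.174, -0.0], [-0.0, 0.001, -1.0]]
ft_force: [0.3, 0.1, 1.0]
opening: 91.1
grasp_force: 0.0
clk 1.1 pos [ 450.9 -295.9  214.2] shift [-1.3 -1.2 64.2] rot [ 0.   0.  -0.2] open 91.1 grip 0.0 F [0.3 0.1 1. ] q [-0.6  0.3  1.6  0.   1.2 -0.4]
```

Scaled: 167 mm / 600 = 0.2783, 145 mm / 600 = 0.2417, -0.175 rad / 1.5708 = -0.1114.

```bash
echo '[{"jaw":91, "dx":-0.0017, "dy":-0.0017, "az":-0.0573}, {"jaw":91, "dx":-0.0017, "dy":-0.0017, "dz":0.05, "az":-0.1114}, {"jaw":91, "dx":-0.0017, "dy":-0.0017, "dz":0.1167, "az":-0.1114}, {"jaw":91, "dx":-0.0017, "dy":-0.0017, "dz":0.1833, "az":-0.1114}, {"jaw":91, "dx":-0.0017, "dy":-0.0017, "dz":0.2417, "az":-0.1114}, {"jaw":91, "dx":-0.0017, "dy":-0.0017, "dz":0.2783, "az":-0.1114}, {"jaw":91, "dx":-0.0017, "dy":-0.0017, "dz":0.2783, "az":-0.1114}]' > m.json && python3 -m creep m.json; python3 go.py 449.5 -297 47
echo '[{"jaw":20}, {"jaw":20}, {"jaw":20}, {"jaw":20}, {"jaw":20}, {"jaw":20}, {"jaw":20}, {"jaw":20}]' > m.json && python3 -m creep m.json
```

```text
clock: 1.65
eef_pos: [445.2, -296.5, 42.4]
tcp_rot: [[0.007, 1.0, -0.008], [1.0, -0.007, 0.006], [0.006, -0.009, -1.0]]
ft_force: [-0.8, 0.7, 0.0]
opening: 90.7
grasp_force: 0.0
clk 1.6 pos [ 445.2 -296.5   42.4] shift [-0.5  4.3 -4.6] rot [-0. -0. -0.] open 90.7 grip 0.0 F [-0.8  0.7  0. ] q [-0.6  0.4  1.9 -0.   0.8 -0.6]
clock: 2.32
eef_pos: [448.5, -298.8, 47.3]
tcp_rot: [[0.007, 1.0, 0.001], [1.0, -0.007, -0.001], [-0.001, 0.001, -1.0]]
ft_force: [-0.1, -0.1, 1.1]
opening: 44.0
grasp_force: 29.9
```

Scaled: -243 mm / 600 = -0.405, -240 mm / 600 = -0.4.

```bash
echo '[{"jaw":20, "dz":-0.025}, {"jaw":20, "dz":-0.0833}, {"jaw":20, "dz":-0.15}, {"jaw":20, "dz":-0.2167}, {"jaw":20, "dz":-0.2833}, {"jaw":20, "dz":-0.35}, {"jaw":20, "dz":-0.4}, {"jaw":20, "dz":-0.405}]' > m.json && python3 -m creep m.json
echo '[{"jaw":20, "dx":0.0333}, {"jaw":20, "dx":0.0917}, {"jaw":20, "dx":0.1583}, {"jaw":20, "dx":0.225}, {"jaw":20, "dx":0.2917}, {"jaw":20, "dx":0.3583}, {"jaw":20, "dx":0.425}, {"jaw":20, "dx":0.475}]' > m.json && python3 -m creep m.json
echo '[{"jaw":20, "dx":0.0583}, {"jaw":20, "dx":0.1167}, {"jaw":20, "dx":0.1833}, {"jaw":20, "dx":0.25}, {"jaw":20, "dx":0.3167}, {"jaw":20, "dx":0.3833}, {"jaw":20, "dx":0.4333}, {"jaw":20, "dx":0.45}]' > m.json && python3 -m creep m.json
python3 go.py 577.5 259 130 -0.07
```

```text
clock: 2.98
eef_pos: [450.4, -300.1, 296.6]
tcp_rot: [[0.007, 1.0, 0.01], [1.0, -0.007, -0.007], [-0.007, 0.01, -1.0]]
ft_force: [0.5, -0.8, -0.4]
opening: 44.0
grasp_force: 29.9
clock: 3.65
eef_pos: [449.1, -10.9, 288.9]
tcp_rot: [[0.006, 1.0, -0.002], [1.0, -0.006, 0.001], [0.001, -0.002, -1.0]]
ft_force: [0.1, -0.3, -1.0]
opening: 44.4
grasp_force: 29.9
clock: 4.32
eef_pos: [451.3, 260.1, 288.2]
tcp_rot: [[0.003, 1.0, -0.002], [1.0, -0.003, 0.001], [0.001, -0.002, -1.0]]
ft_force: [0.4, 0.2, -1.2]
opening: 44.1
grasp_force: 29.9
clk 4.3 pos [451.3 260.1 288.2] shift [ -0.8 126.6 157.9] rot [-0.  -0.   0.1] open 44.1 grip 29.9 F [ 0.4  0.2 -1.2] q [0.5 0.2 1.6 0.  1.4 0.5]
```

Scaled: 160 mm / 600 = 0.2667, 145 mm / 600 = 0.2417.

```bash
echo '[{"jaw":20, "dy":0.025, "dz":0.05}, {"jaw":20, "dy":0.075, "dz":0.1}, {"jaw":20, "dy":0.125, "dz":0.15}, {"jaw":20, "dy":0.1667, "dz":0.2}, {"jaw":20, "dy":0.2, "dz":0.2417}, {"jaw":20, "dx":-0.0017, "dy":0.21, "dz":0.2667}, {"jaw":20, "dx":-0.0017, "dy":0.21, "dz":0.2667}, {"jaw":20, "dx":-0.0017, "dy":0.21, "dz":0.2667}]' > m.json && python3 -m creep m.json
python3 go.py 577.5 259 55 0
python3 - <<'E'
from ov import *
T=Cam("top");S=Cam("scene")
o=[(577,259,44,30),(572,187,44,30)]
a=overlay(T,o,"",180,130,310,200,4);b=overlay(S,o,"",205,200,335,320,3);b=cv2.resize(b,(520,480))[:440]
cv2.imwrite("pics/p1.png",np.vstack([a,b])[:600])
E
```

```text
clock: 4.98
eef_pos: [577.2, 253.3, 128.3]
tcp_rot: [[0.008, 1.0, -0.004], [1.0, -0.008, -0.002], [-0.002, -0.004, -1.0]]
ft_force: [-0.3, 0.5, 0.2]
opening: 44.0
grasp_force: 29.9
clk 5.0 pos [577.2 253.3 128.3] shift [ 5.8  0.5 73.3] rot [-0.  0. -0.] open 44.0 grip 29.9 F [-0.3  0.5  0.2] q [ 0.4  0.5  1.6 -0.   1.1  0.4]
```

View pics/p1.png

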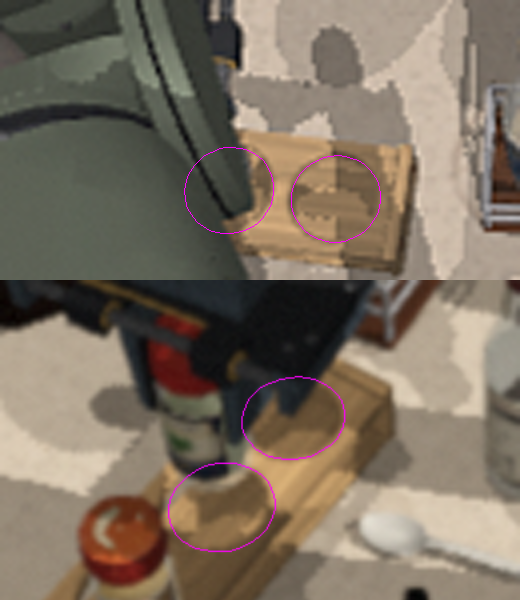

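The jar hangs upright over the middle hole: bottom at (205,470), hole ellipse at (222,507). I'll let it settle, then lower it.

```bash
echo '[{"jaw":20}, {"jaw":20}, {"jaw":20}, {"jaw":20}]' > m.json && python3 -m creep m.json
python3 go.py 577.5 259 56.5 0
```

```text
clock: 5.42
eef_pos: [578.1, 254.6, 130.9]
tcp_rot: [[0.007, 1.0, 0.001], [1.0, -0.007, 0.0], [0.0, 0.001, -1.0]]
ft_force: [0.4, -0.3, -1.3]
opening: 44.0
grasp_force: 29.9
clk 5.4 pos [578.1 254.6 130.9] shift [ 4.3 -0.8 74.4] rot [ 0. -0. -0.] open 44.0 grip 29.9 F [ 0.4 -0.3 -1.3] q [ 0.4  0.5  1.6 -0.   1.1  0.4]
```

Scaled: 73 mm / 600 = 0.1217, 68 mm / 600 = 0.1133.

```bash
echo '[{"jaw":20, "dx":0.0067, "dy":-0.0017, "dz":0.0167}, {"jaw":20, "dx":0.0067, "dy":-0.0017, "dz":0.0417}, {"jaw":20, "dx":0.0067, "dy":-0.0017, "dz":0.0667}, {"jaw":20, "dx":0.0067, "dy":-0.0017, "dz":0.0833}, {"jaw":20, "dx":0.0067, "dy":-0.0017, "dz":0.1}, {"jaw":20, "dx":0.0067, "dy":-0.0017, "dz":0.1133}, {"jaw":20, "dx":0.0067, "dy":-0.0017, "dz":0.1217}, {"jaw":20, "dx":0.0067, "dy":-0.0017, "dz":0.1217}]' > m.json && python3 -m creep m.json
echo '[{"jaw":20, "dz":0.0017}, {"jaw":20, "dz":0.0033}, {"jaw":20, "dz":0.0033}, {"jaw":20, "dz":0.0033}]' > m.json && python3 -m creep m.json
python3 go.py 577.5 259 56 0
```

```text
clock: 6.08
eef_pos: [577.1, 258.4, 56.0]
tcp_rot: [[0.007, 1.0, -0.001], [1.0, -0.007, -0.0], [-0.0, -0.001, -1.0]]
ft_force: [0.4, -0.0, -0.4]
opening: 44.2
grasp_force: 30.0
clock: 6.42
eef_pos: [577.4, 258.5, 55.3]
tcp_rot: [[0.007, 1.0, 0.001], [1.0, -0.007, 0.0], [0.0, 0.001, -1.0]]
ft_force: [0.2, -0.2, -0.9]
opening: 44.2
grasp_force: 30.0
clk 6.4 pos [577.4 258.5  55.3] shift [ 0.5  0.1 -0.7] rot [ 0. -0. -0.] open 44.2 grip 30.0 F [ 0.2 -0.2 -0.9] q [ 0.4  0.5  1.6 -0.   1.   0.4]
```

Scaled: 1.5 mm / 600 = 0.0025, 1 mm / 600 = 0.0017.

```bash
echo '[{"jaw":20, "dz":0.0017}, {"jaw":20, "dz":0.0025}, {"jaw":20, "dz":0.0025}, {"jaw":20, "dz":0.0025}]' > m.json && python3 -m creep m.json
```

```text
clock: 6.75
eef_pos: [577.5, 258.7, 55.2]
tcp_rot: [[0.007, 1.0, 0.001], [1.0, -0.007, 0.001], [0.001, 0.001, -1.0]]
ft_force: [-1.5, -0.5, 7.4]
opening: 44.2
grasp_force: 30.0
```

Scaled: -130 mm / 600 = -0.2167, -95 mm / 600 = -0.1583.

```bash
echo '[{"jaw":55}, {"jaw":70}, {"jaw":75}, {"jaw":75}, {"jaw":75, "dz":-0.0333}, {"jaw":75, "dz":-0.0917}, {"jaw":75, "dz":-0.1583}, {"jaw":75, "dz":-0.2167}]' > m.json && python3 -m creep m.json
echo '[{"jaw":91, "dy":-0.0333, "dz":-0.05}, {"jaw":91, "dy":-0.0833, "dz":-0.0917}, {"jaw":91, "dy":-0.1417, "dz":-0.1083}, {"jaw":91, "dx":-0.05, "dy":-0.1833, "dz":-0.1083}, {"jaw":91, "dx":-0.1083, "dy":-0.2083, "dz":-0.1083}, {"jaw":91, "dx":-0.175, "dy":-0.2117, "dz":-0.1083}, {"jaw":91, "dx":-0.2417, "dy":-0.2117, "dz":-0.1083}, {"jaw":91, "dx":-0.3083, "dy":-0.2117, "dz":-0.1083}]' > m.json && python3 -m creep m.json
echo '[{"jaw":91, "dx":-0.0667}, {"jaw":91, "dx":-0.1333}, {"jaw":91, "dx":-0.2}, {"jaw":91, "dx":-0.2667}, {"jaw":91, "dx":-0.325}, {"jaw":91, "dx":-0.3667}, {"jaw":91, "dx":-0.38}, {"jaw":91, "dx":-0.38}]' > m.json && python3 -m creep m.json
python3 go.py 450.5 -154 47 0
```

```text
clock: 7.42
eef_pos: [577.1, 258.4, 185.0]
tcp_rot: [[0.007, 1.0, -0.0], [1.0, -0.007, -0.0], [-0.0, -0.0, -1.0]]
ft_force: [0.8, 0.1, 0.4]
opening: 75.1
grasp_force: 0.0
clock: 8.08
eef_pos: [448.0, 73.0, 248.7]
tcp_rot: [[0.005, 1.0, 0.001], [1.0, -0.005, -0.0], [-0.0, 0.001, -1.0]]
ft_force: [2.1, -1.4, 0.2]
opening: 90.8
grasp_force: 0.0
clock: 8.75
eef_pos: [447.2, -155.1, 248.2]
tcp_rot: [[0.01, 1.0, -0.0], [1.0, -0.01, 0.0], [0.0, -0.0, -1.0]]
ft_force: [-0.1, 0.8, 0.8]
opening: 91.1
grasp_force: 0.0
clk 8.8 pos [ 447.2 -155.1  248.2] shift [  1.1   3.4 201.2] rot [-0. -0. -0.] open 91.1 grip 0.0 F [-0.1  0.8  0.8] q [-0.4  0.1  1.7 -0.   1.3 -0.3]
```

Run:
```python
from ov import *
T=Cam("top");S=Cam("scene")
o=[(577,259,44,30),(572,187,44,30)]
b=overlay(S,o,"",200,100,420,310,2.7)
cv2.imwrite("pics/p2.png",b)
```

```text
(no output)
```

View pics/p2.png

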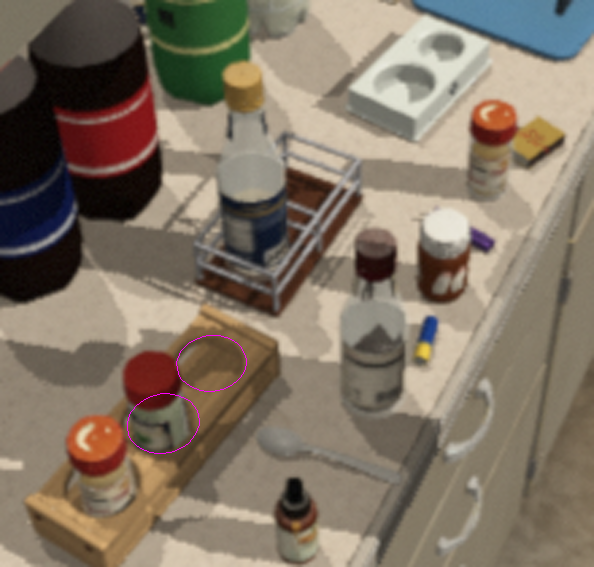

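spice_a stands upright in the middle hole (157,400), and nothing else has moved. Next is spice_b.

Scaled: 202 mm / 600 = 0.3367, 195 mm / 600 = 0.325.

```bash
echo '[{"jaw":91, "dx":0.0017, "dy":0.005, "dz":0.05}, {"jaw":91, "dx":0.0017, "dy":0.005, "dz":0.1167}, {"jaw":91, "dx":0.0017, "dy":0.005, "dz":0.1833}, {"jaw":91, "dx":0.0017, "dy":0.005, "dz":0.2417}, {"jaw":91, "dx":0.0017, "dy":0.005, "dz":0.2917}, {"jaw":91, "dx":0.0017, "dy":0.005, "dz":0.325}, {"jaw":91, "dx":0.0017, "dy":0.005, "dz":0.3367}, {"jaw":91, "dx":0.0017, "dy":0.005, "dz":0.3367}]' > m.json && python3 -m creep m.json
echo '[{"jaw":20}, {"jaw":20}, {"jaw":20}, {"jaw":20}, {"jaw":20}, {"jaw":20}, {"jaw":20}, {"jaw":20}]' > m.json && python3 -m creep m.json
echo '[{"jaw":20, "dz":-0.025}, {"jaw":20, "dz":-0.0833}, {"jaw":20, "dz":-0.15}, {"jaw":20, "dz":-0.2167}, {"jaw":20, "dz":-0.2833}, {"jaw":20, "dz":-0.35}, {"jaw":20, "dz":-0.4}, {"jaw":20, "dz":-0.405}]' > m.json && python3 -m creep m.json
python3 go.py 450 187 290 0
```

```text
clock: 9.52
eef_pos: [449.4, -150.9, 45.2]
tcp_rot: [[0.005, 1.0, -0.003], [1.0, -0.005, 0.002], [0.001, -0.004, -1.0]]
ft_force: [-0.6, 0.2, 0.0]
opening: 91.0
grasp_force: 0.0
clock: 10.18
eef_pos: [450.5, -152.8, 46.7]
tcp_rot: [[0.007, 1.0, 0.001], [1.0, -0.007, -0.0], [-0.0, 0.001, -1.0]]
ft_force: [-0.4, 0.4, 1.9]
opening: 43.8
grasp_force: 30.0
clock: 10.85
eef_pos: [452.8, -153.6, 295.5]
tcp_rot: [[0.007, 1.0, 0.011], [1.0, -0.007, -0.004], [-0.004, 0.011, -1.0]]
ft_force: [0.6, 0.2, -0.4]
opening: 43.7
grasp_force: 30.0
clk 10.8 pos [ 452.8 -153.6  295.5] shift [340.6  -5.3   4.1] rot [ 0.  0. -0.] open 43.7 grip 30.0 F [ 0.6  0.2 -0.4] q [-0.3  0.1  1.6  0.   1.4 -0.3]
```

Scaled: 305 mm / 600 = 0.5083, 270 mm / 600 = 0.45.

```bash
echo '[{"jaw":20, "dx":0.05}, {"jaw":20, "dx":0.1167}, {"jaw":20, "dx":0.1833}, {"jaw":20, "dx":0.25}, {"jaw":20, "dx":0.3167}, {"jaw":20, "dx":0.3833}, {"jaw":20, "dx":0.45}, {"jaw":20, "dx":0.5083}]' > m.json && python3 -m creep m.json
echo '[{"jaw":20, "dx":0.0333, "dy":0.0083}, {"jaw":20, "dx":0.0567, "dy":0.05, "dz":0.0333}, {"jaw":20, "dx":0.0583, "dy":0.1083, "dz":0.0667}, {"jaw":20, "dx":0.0583, "dy":0.1583, "dz":0.1083}, {"jaw":20, "dx":0.0583, "dy":0.1917, "dz":0.1583}, {"jaw":20, "dx":0.0583, "dy":0.2033, "dz":0.2167}, {"jaw":20, "dx":0.0583, "dy":0.2033, "dz":0.2583}, {"jaw":20, "dx":0.0583, "dy":0.2033, "dz":0.2667}]' > m.json && python3 -m creep m.json
echo '[{"jaw":20}, {"jaw":20}, {"jaw":20}, {"jaw":20}]' > m.json && python3 -m creep m.json
python3 go.py 572.5 187.5 55.5 0
```

```text
clock: 11.52
eef_pos: [451.4, 154.5, 288.1]
tcp_rot: [[0.006, 1.0, -0.002], [1.0, -0.006, -0.0], [-0.0, -0.002, -1.0]]
ft_force: [1.3, -0.6, -0.9]
opening: 43.7
grasp_force: 30.0
clock: 12.18
eef_pos: [570.9, 185.0, 122.4]
tcp_rot: [[0.007, 1.0, -0.013], [1.0, -0.007, -0.004], [-0.004, -0.013, -1.0]]
ft_force: [-0.3, -0.5, -2.2]
opening: 43.6
grasp_force: 30.0
clock: 12.52
eef_pos: [575.7, 186.9, 131.7]
tcp_rot: [[0.007, 1.0, 0.004], [1.0, -0.007, 0.001], [0.001, 0.004, -1.0]]
ft_force: [-0.3, 1.5, -1.6]
opening: 43.8
grasp_force: 30.0
clk 12.5 pos [575.7 186.9 131.7] shift [ 0.5 -3.5 76.2] rot [ 0. -0. -0.] open 43.8 grip 30.0 F [-0.3  1.5 -1.6] q [ 0.3  0.4  1.6 -0.   1.1  0.3]
```

Scaled: 74 mm / 600 = 0.1233, 68 mm / 600 = 0.1133.

```bash
echo '[{"jaw":20, "dy":-0.0033, "dz":0.0167}, {"jaw":20, "dy":-0.005, "dz":0.0417}, {"jaw":20, "dy":-0.005, "dz":0.0667}, {"jaw":20, "dy":-0.005, "dz":0.0833}, {"jaw":20, "dy":-0.005, "dz":0.1}, {"jaw":20, "dy":-0.005, "dz":0.1133}, {"jaw":20, "dy":-0.005, "dz":0.1233}, {"jaw":20, "dy":-0.005, "dz":0.1233}]' > m.json && python3 -m creep m.json
echo '[{"jaw":20, "dz":0.0017}, {"jaw":20, "dz":0.0033}, {"jaw":20, "dz":0.0042}, {"jaw":20, "dz":0.0042}]' > m.json && python3 -m creep m.json
```

```text
clock: 13.18
eef_pos: [571.9, 186.5, 55.0]
tcp_rot: [[0.007, 1.0, 0.0], [1.0, -0.007, -0.0], [-0.0, 0.0, -1.0]]
ft_force: [0.6, 0.4, -1.6]
opening: 43.9
grasp_force: 30.0
clock: 13.52
eef_pos: [572.1, 186.6, 54.4]
tcp_rot: [[0.007, 1.0, 0.002], [1.0, -0.007, 0.0], [0.0, 0.001, -1.0]]
ft_force: [-2.3, -1.1, 4.3]
opening: 43.8
grasp_force: 30.0
```

Scaled: -130 mm / 600 = -0.2167, -95 mm / 600 = -0.1583.

```bash
echo '[{"jaw":55}, {"jaw":70}, {"jaw":75}, {"jaw":75}, {"jaw":75, "dz":-0.0333}, {"jaw":75, "dz":-0.0917}, {"jaw":75, "dz":-0.1583}, {"jaw":75, "dz":-0.2167}]' > m.json && python3 -m creep m.json
echo '[{"jaw":91, "dy":-0.0167, "dz":-0.0583}, {"jaw":91, "dy":-0.0583, "dz":-0.1033}, {"jaw":91, "dx":-0.0167, "dy":-0.1167, "dz":-0.1083}, {"jaw":91, "dx":-0.0583, "dy":-0.175, "dz":-0.1083}, {"jaw":91, "dx":-0.0917, "dy":-0.2083, "dz":-0.1083}, {"jaw":91, "dx":-0.0967, "dy":-0.2133, "dz":-0.1083}, {"jaw":91, "dx":-0.0967, "dy":-0.2133, "dz":-0.1083}, {"jaw":91, "dx":-0.0967, "dy":-0.2133, "dz":-0.1083}]' > m.json && python3 -m creep m.json
python3 go.py 445.5 128 131 0
python3 - <<'E'
from ov import *
S=Cam("scene")
# sauce: cap mask check
im=S.img[170:260,300:380];cv2.imwrite("pics/p3.png",cv2.resize(S.img[100:320,200:420],(594,594),interpolation=cv2.INTER_CUBIC))
E
```

```text
clock: 14.18
eef_pos: [571.7, 186.5, 184.6]
tcp_rot: [[0.007, 1.0, 0.0], [1.0, -0.007, -0.0], [-0.0, 0.0, -1.0]]
ft_force: [1.1, -0.1, 0.4]
opening: 75.2
grasp_force: 0.0
clock: 14.85
eef_pos: [444.1, 129.7, 248.3]
tcp_rot: [[0.007, 1.0, 0.002], [1.0, -0.007, 0.001], [0.001, 0.002, -1.0]]
ft_force: [0.6, 0.5, 0.1]
opening: 90.9
grasp_force: 0.0
clk 14.8 pos [444.1 129.7 248.3] shift [ -1.7   1.2 117.3] rot [ 0. -0. -0.] open 90.9 grip 0.0 F [0.6 0.5 0.1] q [0.3 0.1 1.7 0.  1.3 0.3]
```

View pics/p3.png

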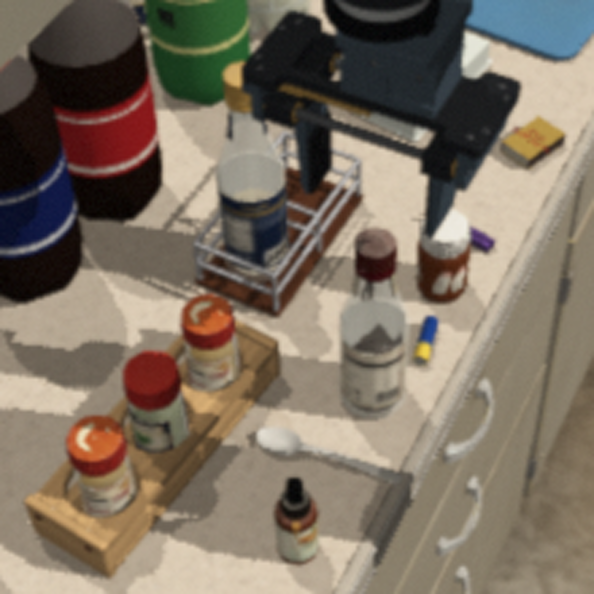

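All three jars stand upright in the rack, and the gripper is centred over the sauce cap (376,245). Going down to the tapered part, with a grip and a lift test.

Scaled: 118 mm / 600 = 0.1967, 112 mm / 600 = 0.1867.

```bash
echo '[{"jaw":91, "dx":-0.0017, "dy":0.0017, "dz":0.0333}, {"jaw":91, "dx":-0.0017, "dy":0.0017, "dz":0.0833}, {"jaw":91, "dx":-0.0017, "dy":0.0017, "dz":0.1333}, {"jaw":91, "dx":-0.0017, "dy":0.0017, "dz":0.1667}, {"jaw":91, "dx":-0.0017, "dy":0.0017, "dz":0.1867}, {"jaw":91, "dx":-0.0017, "dy":0.0017, "dz":0.1967}, {"jaw":91, "dx":-0.0017, "dy":0.0017, "dz":0.1967}, {"jaw":91, "dx":-0.0017, "dy":0.0017, "dz":0.1967}]' > m.json && python3 -m creep m.json
echo '[{"jaw":20}, {"jaw":20}, {"jaw":20}, {"jaw":20}, {"jaw":20}, {"jaw":20}, {"jaw":20}, {"jaw":20}]' > m.json && python3 -m creep m.json
echo '[{"jaw":20, "dz":-0.005}, {"jaw":20, "dz":-0.0133}, {"jaw":20, "dz":-0.0233}, {"jaw":20, "dz":-0.0333}, {"jaw":20, "dz":-0.0333}, {"jaw":20, "dz":-0.0333}, {"jaw":20, "dz":-0.0333}, {"jaw":20, "dz":-0.0333}]' > m.json && python3 -m creep m.json
```

```text
clock: 15.57
eef_pos: [445.3, 128.9, 130.0]
tcp_rot: [[0.007, 1.0, 0.0], [1.0, -0.007, 0.0], [0.0, 0.0, -1.0]]
ft_force: [0.7, 0.4, 0.1]
opening: 90.9
grasp_force: 0.0
clock: 16.23
eef_pos: [444.6, 128.4, 130.1]
tcp_rot: [[0.007, 1.0, 0.001], [1.0, -0.007, 0.0], [0.0, 0.001, -1.0]]
ft_force: [1.8, -0.3, -0.1]
opening: 46.8
grasp_force: 29.6
clock: 16.9
eef_pos: [444.0, 128.3, 149.7]
tcp_rot: [[0.007, 1.0, -0.001], [1.0, -0.007, -0.0], [-0.0, -0.001, -1.0]]
ft_force: [-0.6, -0.0, -2.4]
opening: 47.2
grasp_force: 29.4
```

The manual's scale: shifts go in shares of 60 cm and turns go in shares of pi/2 rad. Converting my numbers, -92 mm / 600 = -0.1533, -85 mm / 600 = -0.1417.

```bash
echo '[{"jaw":20, "dz":-0.0167}, {"jaw":20, "dz":-0.05}, {"jaw":20, "dz":-0.0833}, {"jaw":20, "dz":-0.1167}, {"jaw":20, "dz":-0.1417}, {"jaw":20, "dz":-0.1533}, {"jaw":20, "dz":-0.1533}, {"jaw":20, "dz":-0.1533}]' > m.json && python3 -m creep m.json
echo '[{"jaw":20, "dx":-0.0167}, {"jaw":20, "dx":-0.05}, {"jaw":20, "dx":-0.0917}, {"jaw":20, "dx":-0.1417}, {"jaw":20, "dx":-0.1917}, {"jaw":20, "dx":-0.2417}, {"jaw":20, "dx":-0.275}, {"jaw":20, "dx":-0.2867}]' > m.json && python3 -m creep m.json
python3 go.py 540 -45 206 0
```

```text
clock: 17.57
eef_pos: [443.9, 128.3, 241.3]
tcp_rot: [[0.007, 1.0, -0.001], [1.0, -0.007, -0.0], [-0.0, -0.001, -1.0]]
ft_force: [-0.0, -0.3, -3.0]
opening: 47.0
grasp_force: 29.4
clock: 18.23
eef_pos: [442.0, -46.8, 240.7]
tcp_rot: [[0.01, 1.0, -0.003], [1.0, -0.01, -0.002], [-0.002, -0.003, -1.0]]
ft_force: [-0.8, 0.2, -3.3]
opening: 47.2
grasp_force: 29.4
clk 18.2 pos [442.  -46.8 240.7] shift [ 2.8 98.1 34.4] rot [-0.  0. -0.] open 47.2 grip 29.4 F [-0.8  0.2 -3.3] q [-0.1  0.1  1.8 -0.   1.3 -0.1]
```

Scaled: 156 mm / 600 = 0.26, 145 mm / 600 = 0.2417.

```bash
echo '[{"jaw":20, "dx":0.0017, "dy":0.0167, "dz":0.0083}, {"jaw":20, "dx":0.0017, "dy":0.05, "dz":0.025}, {"jaw":20, "dx":0.0017, "dy":0.0833, "dz":0.0417}, {"jaw":20, "dx":0.0017, "dy":0.125, "dz":0.0533}, {"jaw":20, "dx":0.0017, "dy":0.1667, "dz":0.0583}, {"jaw":20, "dx":0.0017, "dy":0.2083, "dz":0.0583}, {"jaw":20, "dx":0.0017, "dy":0.2417, "dz":0.0583}, {"jaw":20, "dx":0.0017, "dy":0.26, "dz":0.0583}]' > m.json && python3 -m creep m.json
echo '[{"jaw":20}, {"jaw":20}, {"jaw":20}, {"jaw":20}]' > m.json && python3 -m creep m.json
python3 go.py 599 -43 140 0
python3 - <<'E'
from ov import *
T=Cam("top");S=Cam("scene")
o=[(599,-43,75,30)]
b=overlay(S,o,"",240,80,400,240,3.7);a=overlay(T,o,"",280,120,400,200,2)
b[:160,-240:]=a
cv2.imwrite("pics/p4.png",b)
E
```

```text
clock: 18.9
eef_pos: [601.7, -42.4, 204.9]
tcp_rot: [[0.006, 1.0, -0.0], [1.0, -0.006, 0.001], [0.001, -0.0, -1.0]]
ft_force: [-0.4, -1.2, -2.8]
opening: 47.3
grasp_force: 29.4
clock: 19.23
eef_pos: [598.1, -43.3, 206.7]
tcp_rot: [[0.007, 1.0, -0.001], [1.0, -0.007, 0.0], [0.0, -0.001, -1.0]]
ft_force: [-0.8, 0.1, -4.2]
opening: 47.8
grasp_force: 29.4
clk 19.2 pos [598.1 -43.3 206.7] shift [ 0.3  1.  66.7] rot [-0. -0. -0.] open 47.8 grip 29.4 F [-0.8  0.1 -4.2] q [-0.1  0.4  1.5  0.   1.3 -0.1]
```

View pics/p4.png

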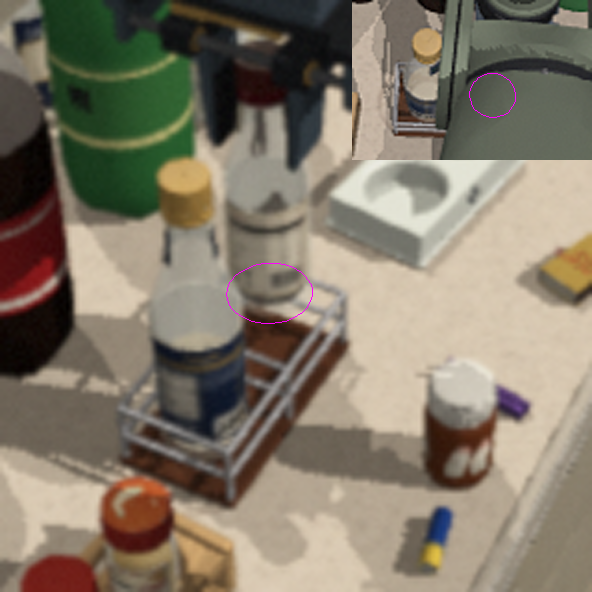

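The bottle hangs upright over the free bay: bottom at (268,290), matching the drawn circle. Lowering it.

Scaled: 65 mm / 600 = 0.1083, 64 mm / 600 = 0.1067.

```bash
echo '[{"jaw":20, "dy":0.0017, "dz":0.0167}, {"jaw":20, "dy":0.0017, "dz":0.0367}, {"jaw":20, "dy":0.0017, "dz":0.0567}, {"jaw":20, "dy":0.0017, "dz":0.075}, {"jaw":20, "dy":0.0017, "dz":0.09}, {"jaw":20, "dy":0.0017, "dz":0.1}, {"jaw":20, "dy":0.0017, "dz":0.1067}, {"jaw":20, "dy":0.0017, "dz":0.1083}]' > m.json && python3 -m creep m.json
echo '[{"jaw":20, "dz":0.0017}, {"jaw":20, "dz":0.0033}, {"jaw":20, "dz":0.005}, {"jaw":20, "dz":0.005}, {"jaw":20, "dz":0.005}, {"jaw":20, "dz":0.005}]' > m.json && python3 -m creep m.json
```

```text
clock: 20.0
eef_pos: [599.8, -43.7, 141.1]
tcp_rot: [[0.007, 1.0, -0.001], [1.0, -0.007, 0.0], [0.0, -0.001, -1.0]]
ft_force: [-0.2, 0.0, -3.6]
opening: 46.7
grasp_force: 29.4
clock: 20.5
eef_pos: [600.2, -43.7, 139.2]
tcp_rot: [[0.007, 1.0, 0.001], [1.0, -0.007, -0.0], [-0.0, 0.001, -1.0]]
ft_force: [0.4, -0.8, -3.8]
opening: 47.6
grasp_force: 29.4
```

Scaled: 1.5 mm / 600 = 0.0025, 1 mm / 600 = 0.0017.

```bash
echo '[{"jaw":20, "dz":0.0017}, {"jaw":20, "dz":0.0025}, {"jaw":20, "dz":0.0025}, {"jaw":20, "dz":0.0025}]' > m.json && python3 -m creep m.json; echo '[{"jaw":20, "dz":0.0017}, {"jaw":20, "dz":0.0017}, {"jaw":20, "dz":0.0017}]' > m.json && python3 -m creep m.json
```

```text
clock: 20.83
eef_pos: [600.4, -43.9, 138.1]
tcp_rot: [[0.007, 1.0, 0.001], [1.0, -0.007, -0.0], [-0.0, 0.001, -1.0]]
ft_force: [-0.4, -1.1, 0.9]
opening: 47.0
grasp_force: 29.7
clock: 21.08
eef_pos: [600.5, -44.0, 138.0]
tcp_rot: [[0.007, 1.0, 0.002], [1.0, -0.007, -0.001], [-0.001, 0.002, -1.0]]
ft_force: [-2.0, 0.1, 6.4]
opening: 47.3
grasp_force: 30.1
```

Scaled: -80 mm / 600 = -0.1333, -65 mm / 600 = -0.1083.

```bash
echo '[{"jaw":55}, {"jaw":70}, {"jaw":85}, {"jaw":85}, {"jaw":85, "dz":-0.025}, {"jaw":85, "dz":-0.0667}, {"jaw":85, "dz":-0.1083}, {"jaw":85, "dz":-0.1333}]' > m.json && python3 -m creep m.json
echo '[{"jaw":85, "dy":-0.0167}, {"jaw":85, "dy":-0.0583}, {"jaw":85, "dx":0.005, "dy":-0.1167}, {"jaw":85, "dx":0.02, "dy":-0.1833}, {"jaw":85, "dx":0.0417, "dy":-0.2417, "dz":0.025}, {"jaw":85, "dx":0.0517, "dy":-0.2633, "dz":0.075}, {"jaw":85, "dx":0.0517, "dy":-0.265, "dz":0.125}, {"jaw":85, "dx":0.0517, "dy":-0.265, "dz":0.15}]' > m.json && python3 -m creep m.json
python3 go.py 441 -13 33 0
python3 - <<'E'
from ov import *
T=Cam("top");S=Cam("scene")
b=overlay(S,[],"",240,80,400,240,3.7);a=overlay(T,[],"",280,120,400,200,2)
b[:160,-240:]=a
cv2.imwrite("pics/p5.png",b)
E
```

```text
clock: 21.75
eef_pos: [601.0, -43.7, 218.8]
tcp_rot: [[0.007, 1.0, 0.003], [1.0, -0.007, -0.0], [-0.0, 0.003, -1.0]]
ft_force: [1.1, 0.5, -0.5]
opening: 85.2
grasp_force: 0.0
clock: 22.42
eef_pos: [436.3, -11.1, 123.0]
tcp_rot: [[0.006, 1.0, -0.006], [1.0, -0.006, 0.0], [0.0, -0.006, -1.0]]
ft_force: [0.6, -0.2, 0.1]
opening: 84.8
grasp_force: 0.0
clk 22.4 pos [436.3 -11.1 123. ] shift [-1.9  5.3 90. ] rot [-0. -0. -0.] open 84.8 grip 0.0 F [ 0.6 -0.2  0.1] q [-0.1  0.2  2.  -0.   1.  -0.1]
```

View pics/p5.png

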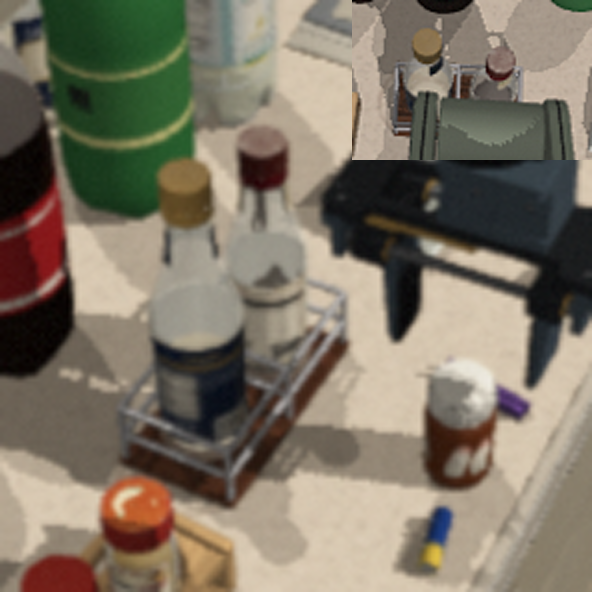

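The sauce stands upright in the free bay, cap at (263,155), with the vinegar untouched. The gripper is over the pill bottle (460,385), so I'll pick that up now.

Scaled: 93 mm / 600 = 0.155, 90 mm / 600 = 0.15.

```bash
echo '[{"jaw":91}, {"jaw":91}, {"jaw":91, "dz":0.0417}, {"jaw":91, "dz":0.0833}, {"jaw":91, "dz":0.125}, {"jaw":91, "dz":0.15}, {"jaw":91, "dz":0.155}, {"jaw":91, "dz":0.155}]' > m.json && python3 -m creep m.json
echo '[{"jaw":20}, {"jaw":20}, {"jaw":20}, {"jaw":20}, {"jaw":20}, {"jaw":20}, {"jaw":20}, {"jaw":20}]' > m.json && python3 -m creep m.json
echo '[{"jaw":20, "dz":-0.0167}, {"jaw":20, "dz":-0.05}, {"jaw":20, "dz":-0.1}, {"jaw":20, "dz":-0.15}, {"jaw":20, "dz":-0.1833}, {"jaw":20, "dz":-0.2}, {"jaw":20, "dz":-0.2}, {"jaw":20, "dz":-0.2}]' > m.json && python3 -m creep m.json
python3 go.py 576 -232 100 0
```

```text
clock: 23.18
eef_pos: [441.7, -11.7, 33.5]
tcp_rot: [[0.007, 1.0, -0.0], [1.0, -0.007, -0.0], [-0.0, -0.0, -1.0]]
ft_force: [0.1, -0.9, 0.4]
opening: 90.8
grasp_force: 0.0
clock: 23.85
eef_pos: [441.3, -11.6, 33.5]
tcp_rot: [[0.007, 1.0, 0.0], [1.0, -0.007, -0.0], [-0.0, 0.0, -1.0]]
ft_force: [0.3, -0.0, 1.8]
opening: 44.3
grasp_force: 30.0
clock: 24.52
eef_pos: [441.2, -11.6, 153.4]
tcp_rot: [[0.007, 1.0, 0.0], [1.0, -0.007, -0.0], [-0.0, 0.0, -1.0]]
ft_force: [0.5, -0.5, -0.8]
opening: 44.1
grasp_force: 30.0
clk 24.5 pos [441.2 -11.6 153.4] shift [-219.4  136.3   53.5] rot [ 0.  0. -0.] open 44.1 grip 30.0 F [ 0.5 -0.5 -0.8] q [-0.1  0.2  1.9 -0.   1.  -0.1]
```

Scaled: -212 mm / 600 = -0.3533, -195 mm / 600 = -0.325.

```bash
echo '[{"jaw":20, "dx":-0.025}, {"jaw":20, "dx":-0.075, "dy":0.0133}, {"jaw":20, "dx":-0.1333, "dy":0.0333}, {"jaw":20, "dx":-0.1833, "dy":0.0667}, {"jaw":20, "dx":-0.2333, "dy":0.1}, {"jaw":20, "dx":-0.2833, "dy":0.1417}, {"jaw":20, "dx":-0.325, "dy":0.175, "dz":0.0167}, {"jaw":20, "dx":-0.3533, "dy":0.2083, "dz":0.05}]' > m.json && python3 -m creep m.json
echo '[{"jaw":20, "dx":-0.0133, "dy":0.015, "dz":0.0167}, {"jaw":20, "dx":-0.0133, "dy":0.0167, "dz":0.0417}, {"jaw":20, "dx":-0.0133, "dy":0.0167, "dz":0.05}, {"jaw":20, "dx":-0.0133, "dy":0.0167, "dz":0.05}, {"jaw":20, "dx":-0.0133, "dy":0.0167, "dz":0.05}, {"jaw":20, "dx":-0.0133, "dy":0.0167, "dz":0.05}]' > m.json && python3 -m creep m.json
python3 go.py 576.5 -231.5 42 0
python3 - <<'E'
from ov import *
T=Cam("top");S=Cam("scene")
o=[(577,-232,30,32),(566,-303,30,24.5)]
b=overlay(S,o,"",310,60,430,160,6);a=overlay(T,o,"",380,150,480,210,2)
b[-120:,-200:]=a
cv2.imwrite("pics/p6.png",b)
E
```

```text
clock: 25.18
eef_pos: [566.5, -227.6, 123.2]
tcp_rot: [[0.009, 1.0, 0.002], [1.0, -0.009, -0.002], [-0.002, 0.002, -1.0]]
ft_force: [1.2, 0.1, -0.6]
opening: 44.1
grasp_force: 30.0
clock: 25.68
eef_pos: [574.8, -232.3, 94.0]
tcp_rot: [[0.007, 1.0, 0.001], [1.0, -0.007, -0.0], [-0.0, 0.001, -1.0]]
ft_force: [-0.4, -0.4, -0.1]
opening: 44.4
grasp_force: 30.0
clk 25.7 pos [ 574.8 -232.3   94. ] shift [ 0.8  1.7 52. ] rot [ 0.  0. -0.] open 44.4 grip 30.0 F [-0.4 -0.4 -0.1] q [-0.4  0.5  1.6 -0.   1.  -0.4]
```

View pics/p6.png

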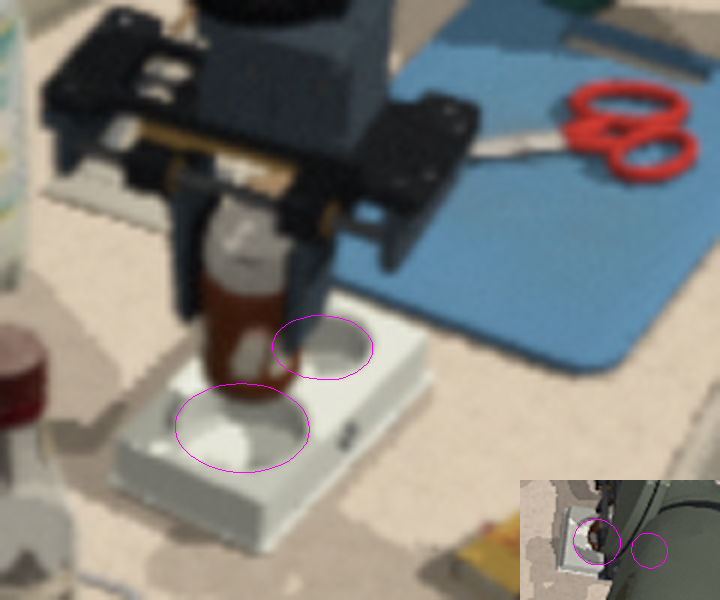

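The pill bottle is upright above the wide well, its bottom at (250,375) and the well ellipse at (242,428). The drawn wells match the picture, so I'm lowering it.

Scaled: 52 mm / 600 = 0.0867, 51 mm / 600 = 0.085.

```bash
echo '[{"jaw":20, "dx":0.0017, "dy":0.0033, "dz":0.0167}, {"jaw":20, "dx":0.0017, "dy":0.0033, "dz":0.0367}, {"jaw":20, "dx":0.0017, "dy":0.0033, "dz":0.055}, {"jaw":20, "dx":0.0017, "dy":0.0033, "dz":0.07}, {"jaw":20, "dx":0.0017, "dy":0.0033, "dz":0.08}, {"jaw":20, "dx":0.0017, "dy":0.0033, "dz":0.085}, {"jaw":20, "dx":0.0017, "dy":0.0033, "dz":0.0867}, {"jaw":20, "dx":0.0017, "dy":0.0033, "dz":0.0867}]' > m.json && python3 -m creep m.json
echo '[{"jaw":20, "dz":0.0017}, {"jaw":20, "dz":0.0025}, {"jaw":20, "dz":0.0025}, {"jaw":20, "dz":0.0025}]' > m.json && python3 -m creep m.json
```

```text
clock: 26.45
eef_pos: [576.9, -231.6, 41.6]
tcp_rot: [[0.007, 1.0, 0.0], [1.0, -0.007, -0.0], [-0.0, 0.0, -1.0]]
ft_force: [-0.1, -0.4, -1.1]
opening: 44.3
grasp_force: 30.0
clock: 26.78
eef_pos: [577.1, -231.8, 41.5]
tcp_rot: [[0.007, 1.0, 0.001], [1.0, -0.007, -0.001], [-0.001, 0.001, -1.0]]
ft_force: [-3.2, 0.4, 6.7]
opening: 44.6
grasp_force: 30.0
```

Scaled: -110 mm / 600 = -0.1833, -85 mm / 600 = -0.1417.

```bash
echo '[{"jaw":55}, {"jaw":70}, {"jaw":80}, {"jaw":80}, {"jaw":80, "dz":-0.025}, {"jaw":80, "dz":-0.0833}, {"jaw":80, "dz":-0.1417}, {"jaw":80, "dz":-0.1833}]' > m.json && python3 -m creep m.json
echo '[{"jaw":80, "dy":-0.0333}, {"jaw":80, "dx":0.0167, "dy":-0.0917}, {"jaw":80, "dx":0.05, "dy":-0.15}, {"jaw":80, "dx":0.0917, "dy":-0.1917}, {"jaw":80, "dx":0.1417, "dy":-0.225}, {"jaw":80, "dx":0.2, "dy":-0.2333}, {"jaw":80, "dx":0.2667, "dy":-0.2333}, {"jaw":80, "dx":0.3333, "dy":-0.2333}]' > m.json && python3 -m creep m.json
echo '[{"jaw":80, "dx":0.0667}, {"jaw":80, "dx":0.1333}, {"jaw":80, "dx":0.2}, {"jaw":80, "dx":0.2667}, {"jaw":80, "dx":0.3333}, {"jaw":80, "dx":0.4}, {"jaw":80, "dx":0.4667}, {"jaw":80, "dx":0.5167}]' > m.json && python3 -m creep m.json
echo '[{"jaw":80, "dx":0.0183}, {"jaw":80, "dx":0.0183}, {"jaw":80, "dx":0.0183}, {"jaw":80, "dx":0.0183}]' > m.json && python3 -m creep m.json
python3 go.py 437 289 30 0
python3 - <<'E'
from ov import *
T=Cam("top");S=Cam("scene")
b=overlay(S,[(437,289,0,16.5)],"",220,200,400,340,3);a=overlay(S,[(577,-232,30,32),(566,-303,30,24.5)],"",310,60,430,160,3);
b[:300,-360:]=a[:300]
cv2.imwrite("pics/p7.png",b)
E
```

```text
clock: 27.45
eef_pos: [577.6, -231.9, 152.5]
tcp_rot: [[0.007, 1.0, 0.003], [1.0, -0.007, -0.001], [-0.001, 0.003, -1.0]]
ft_force: [1.4, 0.0, 0.2]
opening: 79.6
grasp_force: 0.0
clock: 28.12
eef_pos: [437.5, -29.4, 150.2]
tcp_rot: [[0.009, 1.0, 0.001], [1.0, -0.009, -0.0], [-0.0, 0.001, -1.0]]
ft_force: [1.2, -0.1, -0.2]
opening: 79.9
grasp_force: 0.0
clock: 28.78
eef_pos: [440.1, 282.6, 149.9]
tcp_rot: [[0.005, 1.0, 0.001], [1.0, -0.005, 0.001], [0.001, 0.001, -1.0]]
ft_force: [-0.1, -0.0, 0.3]
opening: 79.9
grasp_force: 0.0
clock: 29.12
eef_pos: [440.2, 288.8, 149.7]
tcp_rot: [[0.008, 1.0, -0.001], [1.0, -0.008, -0.001], [-0.001, -0.001, -1.0]]
ft_force: [-0.0, -0.8, 0.7]
opening: 80.1
grasp_force: 0.0
clk 29.1 pos [440.2 288.8 149.7] shift [  0.3  -3.1 119.7] rot [-0.  0. -0.] open 80.1 grip 0.0 F [-0.  -0.8  0.7] q [ 0.6  0.3  1.8 -0.   1.1  0.6]
```

View pics/p7.png

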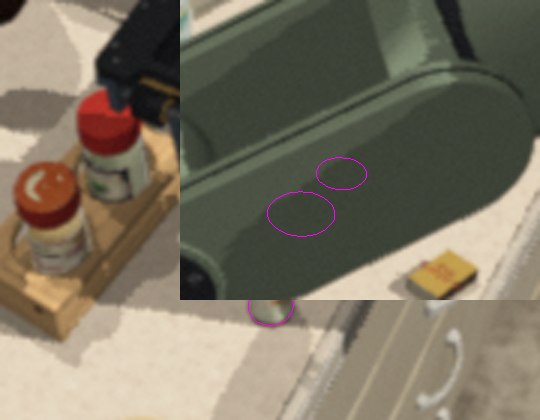

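The drawn base circle (270,310) lies on the dropper's base, but the arm hides the holder from view for now. The body will clear the rack jars by about 29 mm, so I'll go down and grasp.

Scaled: 119 mm / 600 = 0.1983, 113 mm / 600 = 0.1883.

```bash
echo '[{"jaw":80, "dy":-0.005, "dz":0.0333}, {"jaw":80, "dy":-0.005, "dz":0.0833}, {"jaw":80, "dy":-0.005, "dz":0.1333}, {"jaw":80, "dy":-0.005, "dz":0.1667}, {"jaw":80, "dy":-0.005, "dz":0.1883}, {"jaw":80, "dy":-0.005, "dz":0.1983}, {"jaw":80, "dy":-0.005, "dz":0.1983}, {"jaw":80, "dy":-0.005, "dz":0.1983}]' > m.json && python3 -m creep m.json
echo '[{"jaw":15}, {"jaw":15}, {"jaw":15}, {"jaw":15}, {"jaw":15}, {"jaw":15}, {"jaw":15}, {"jaw":15}]' > m.json && python3 -m creep m.json
echo '[{"jaw":15, "dz":-0.0167}, {"jaw":15, "dz":-0.05}, {"jaw":15, "dz":-0.1}, {"jaw":15, "dz":-0.15}, {"jaw":15, "dz":-0.2}, {"jaw":15, "dz":-0.2083}, {"jaw":15, "dz":-0.2083}, {"jaw":15, "dz":-0.2083}]' > m.json && python3 -m creep m.json
```

```text
clock: 29.88
eef_pos: [438.0, 290.0, 31.5]
tcp_rot: [[0.008, 1.0, 0.001], [1.0, -0.008, 0.0], [0.0, 0.001, -1.0]]
ft_force: [-0.1, -0.1, 0.9]
opening: 80.2
grasp_force: 0.0
clock: 30.55
eef_pos: [437.3, 290.4, 30.9]
tcp_rot: [[0.007, 1.0, -0.0], [1.0, -0.007, -0.0], [-0.0, -0.0, -1.0]]
ft_force: [0.3, 0.3, 0.2]
opening: 32.0
grasp_force: 30.0
clock: 31.22
eef_pos: [437.0, 290.1, 155.8]
tcp_rot: [[0.007, 1.0, -0.0], [1.0, -0.007, -0.0], [-0.0, -0.0, -1.0]]
ft_force: [-0.6, -0.4, -0.9]
opening: 32.1
grasp_force: 30.0
```

Scaled: -295 mm / 600 = -0.4917, -255 mm / 600 = -0.425.

```bash
echo '[{"jaw":15, "dx":-0.0333}, {"jaw":15, "dx":-0.0917}, {"jaw":15, "dx":-0.1583}, {"jaw":15, "dx":-0.225}, {"jaw":15, "dx":-0.2917}, {"jaw":15, "dx":-0.3583}, {"jaw":15, "dx":-0.425}, {"jaw":15, "dx":-0.4917}]' > m.json && python3 -m creep m.json
echo '[{"jaw":15, "dx":-0.0667}, {"jaw":15, "dx":-0.1333}, {"jaw":15, "dx":-0.2}, {"jaw":15, "dx":-0.2667}, {"jaw":15, "dx":-0.3333}, {"jaw":15, "dx":-0.4}, {"jaw":15, "dx":-0.4583}, {"jaw":15, "dx":-0.495}]' > m.json && python3 -m creep m.json
echo '[{"jaw":15, "dx":-0.0017, "dy":0.0333}, {"jaw":15, "dx":-0.0017, "dy":0.0833}, {"jaw":15, "dx":-0.0017, "dy":0.1333}, {"jaw":15, "dx":-0.0017, "dy":0.175, "dz":0.025}, {"jaw":15, "dx":-0.0017, "dy":0.2033, "dz":0.0583}, {"jaw":15, "dx":-0.0017, "dy":0.215, "dz":0.0833}, {"jaw":15, "dx":-0.0017, "dy":0.215, "dz":0.0917}, {"jaw":15, "dx":-0.0017, "dy":0.215, "dz":0.0917}]' > m.json && python3 -m creep m.json
echo '[{"jaw":15}, {"jaw":15}, {"jaw":15}]' > m.json && python3 -m creep m.json
python3 go.py 565.5 -303 40 0
python3 - <<'E'
from ov import *
T=Cam("top");S=Cam("scene")
b=overlay(S,[(566,-303,30,24.5)],"",310,60,430,160,5)
cv2.imwrite("pics/p8.png",b)
E
```

```text
clock: 31.88
eef_pos: [433.5, -6.3, 154.2]
tcp_rot: [[0.007, 1.0, -0.004], [1.0, -0.007, 0.0], [0.0, -0.004, -1.0]]
ft_force: [0.8, 0.6, -0.2]
opening: 31.7
grasp_force: 30.0
clock: 32.55
eef_pos: [431.9, -304.4, 153.8]
tcp_rot: [[0.009, 1.0, -0.003], [1.0, -0.009, 0.001], [0.001, -0.003, -1.0]]
ft_force: [0.0, 0.6, -1.0]
opening: 31.8
grasp_force: 30.0
clock: 33.22
eef_pos: [559.8, -302.3, 97.6]
tcp_rot: [[0.007, 1.0, -0.007], [1.0, -0.007, 0.003], [0.003, -0.007, -1.0]]
ft_force: [-0.6, 0.1, 0.2]
opening: 31.5
grasp_force: 30.0
clock: 33.47
eef_pos: [562.0, -303.9, 102.4]
tcp_rot: [[0.008, 1.0, 0.002], [1.0, -0.008, -0.001], [-0.001, 0.002, -1.0]]
ft_force: [-0.8, 0.1, -0.1]
opening: 31.9
grasp_force: 30.0
clk 33.5 pos [ 562.  -303.9  102.4] shift [ 1.   3.4 62.4] rot [ 0.  0. -0.] open 31.9 grip 30.0 F [-0.8  0.1 -0.1] q [-0.5  0.5  1.6 -0.   1.1 -0.5]
```

View pics/p8.png

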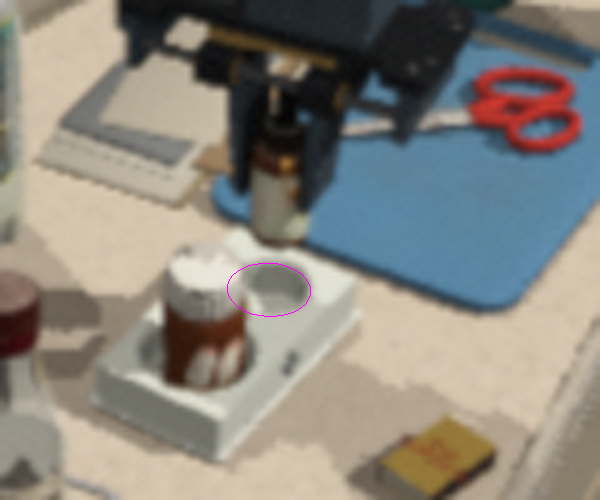

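The pill bottle stands in its wide well (203,330). The dropper hangs above the narrow well (270,290), so I'm lowering it.

Scaled: 62 mm / 600 = 0.1033, 60 mm / 600 = 0.1.

```bash
echo '[{"jaw":15, "dx":0.0017, "dy":0.005, "dz":0.02}, {"jaw":15, "dx":0.0017, "dy":0.005, "dz":0.0433}, {"jaw":15, "dx":0.0017, "dy":0.005, "dz":0.0633}, {"jaw":15, "dx":0.0017, "dy":0.005, "dz":0.08}, {"jaw":15, "dx":0.0017, "dy":0.005, "dz":0.0933}, {"jaw":15, "dx":0.0017, "dy":0.005, "dz":0.1}, {"jaw":15, "dx":0.0017, "dy":0.005, "dz":0.1033}, {"jaw":15, "dx":0.0017, "dy":0.005, "dz":0.1033}]' > m.json && python3 -m creep m.json
echo '[{"jaw":15, "dz":0.0017}, {"jaw":15, "dz":0.0033}, {"jaw":15, "dz":0.0042}, {"jaw":15, "dz":0.0042}]' > m.json && python3 -m creep m.json
```

```text
clock: 34.23
eef_pos: [565.3, -302.6, 39.2]
tcp_rot: [[0.007, 1.0, 0.0], [1.0, -0.007, -0.0], [-0.0, 0.0, -1.0]]
ft_force: [0.7, 0.9, -0.9]
opening: 31.5
grasp_force: 30.0
clock: 34.57
eef_pos: [565.7, -302.9, 38.8]
tcp_rot: [[0.007, 1.0, 0.002], [1.0, -0.007, -0.001], [-0.001, 0.002, -1.0]]
ft_force: [-3.1, 1.3, 9.9]
opening: 31.6
grasp_force: 30.0
```

Scaled: -120 mm / 600 = -0.2, -85 mm / 600 = -0.1417.

```bash
echo '[{"jaw":40}, {"jaw":60}, {"jaw":65}, {"jaw":65}, {"jaw":65, "dz":-0.025}, {"jaw":65, "dz":-0.0833}, {"jaw":65, "dz":-0.1417}, {"jaw":65, "dz":-0.2}]' > m.json && python3 -m creep m.json
echo '[{"jaw":65, "dy":-0.0333, "dz":-0.05}, {"jaw":65, "dx":-0.0167, "dy":-0.0917, "dz":-0.0917}, {"jaw":65, "dx":-0.0667, "dy":-0.1333, "dz":-0.1}, {"jaw":65, "dx":-0.125, "dy":-0.1583, "dz":-0.1}, {"jaw":65, "dx":-0.1833, "dy":-0.1667, "dz":-0.1}, {"jaw":65, "dx":-0.2167, "dy":-0.1667, "dz":-0.1}, {"jaw":65, "dx":-0.2167, "dy":-0.1667, "dz":-0.1}, {"jaw":65, "dx":-0.2167, "dy":-0.1667, "dz":-0.1}]' > m.json && python3 -m creep m.json
python3 - <<'E'
from ov import *
S=Cam("scene");cv2.imwrite("pics/p9.png",cv2.resize(S.img[80:320,200:430],(575,600),interpolation=cv2.INTER_CUBIC))
E
```

```text
clock: 35.23
eef_pos: [564.9, -302.3, 157.1]
tcp_rot: [[0.007, 1.0, -0.001], [1.0, -0.007, 0.001], [0.001, -0.001, -1.0]]
ft_force: [0.6, -0.5, -0.0]
opening: 64.9
grasp_force: 0.0
clock: 35.9
eef_pos: [463.9, -432.4, 215.7]
tcp_rot: [[0.009, 1.0, -0.001], [1.0, -0.009, 0.001], [0.001, -0.001, -1.0]]
ft_force: [0.2, 0.7, -0.3]
opening: 64.9
grasp_force: 0.0
```

View pics/p9.png

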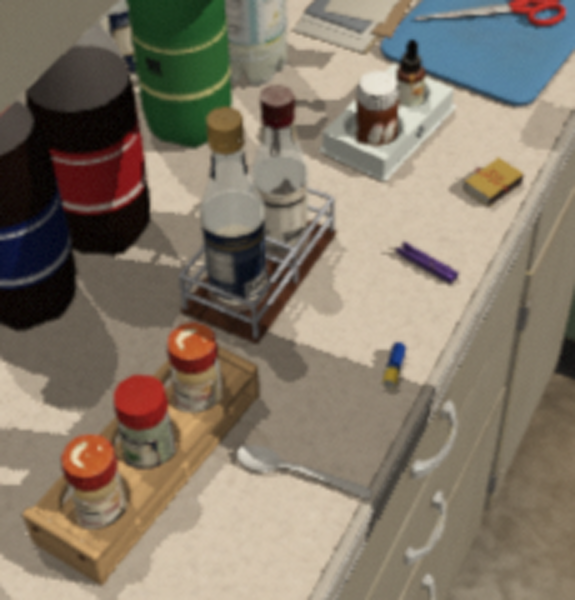

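All five stand upright in their places: jars at (142,420) and (193,365), sauce (280,165), pill (377,110) and dropper (411,75). The vinegar and the stored jar are unmoved, and the robot is clear.

```bash
python3 -c "from plant import finish_job;print(finish_job())"
```

```text
the job is handed in; nothing more can be done
None
```

The job is handed in at about 36 s of the 128 s allowed: the last picture shows all five bottles and jars upright in their places, done in the order asked, with the vinegar and the stored jar undisturbed.

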